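# Fetch the jar from behind the bottles and restock the caddy

## Robot

A 6-joint arm with a two-finger parallel gripper is mounted at the origin on the work surface. World frame = base frame: x ahead of the robot, y to its left, z up, the work surface at z = 0. Lengths are in mm, angles in rad, forces in N, time in s.
With the tool pointing down it reaches from about 400 to 925 mm from the base axis. Payload 12.5 kg.
Tool frame: the origin (TCP) lies at the very end of the fingers, on their centre line; the grasp point (between the pads) lies 19 mm behind it; z points along the fingers, y is the line along which they close (so a half turn about z gives the same grasp; the last joint's range is limited). The gripper opens to 95 mm and grips with 3 to 60 N. Pads are 20 mm wide; open, the fingers measure 119 mm over their backs; the gripper's body (75 mm by 180 mm) begins 59 mm behind the grasp point.
Start: joints at [1.009, 0.491, 1.559, -0, 1.092, -0.106], TCP at [275.1, 561.219, 214.661] pointing down, gripper open.
Joint ranges: [-3.1, 3.1], [-0.84, 2.19], [0.05, 2.79], [-1.13, 4.28], [0.06, 2.93], [-2.69, 2.69]. Speed limits (rad/s): [2.22, 2.22, 2.79, 3.14, 3.14, 3.14].

## Interface

Orientations are given as [roll, pitch, yaw] about the fixed x, y, z axes, in that order (R = Rz(yaw) Ry(pitch) Rx(roll)).
In Python, from cell import state, imaging, env, spot_in, mark_of gives the robot as it stands. The module is installed in compiled form; this text tells all that it offers.
- The arm moves only by the tool step_arm, never from a script. Its argument "increments" is a list of rows, each an object with "slide": the shift along the tool's x, y, z in m, a list of three; "roll": the turn about the tool's z in rad. A call has 1 to 5 rows; each row is the pose to reach, as a shift and turn from the pose commanded when the call began, along the tool's axes at that moment; what a row does not reach only later rows make up. A row lasts 1/8 s, in which the tool goes at most 62.5 mm and 10.7 degrees, less where a joint would pass 70% of its speed; a pose out of reach is approached as far as the arm can. A call with a gripper value outside its range is refused whole. "fingers" is the opening, from 0 (shut) to 1 (fully open), set as the call begins (left out, the last holds). The fingers move at their own pace and stop on an object; the grip force is fixed at half the most. Time passes only in rows, so rows that repeat a pose let the fingers close. It gives the time, the measured TCP pose, the force, the opening and the grip force at its end, in the units of the state.
- state(): the state, without advancing time (a new reading comes with each control period).
- imaging.read_camera(name): name is "scene" or "top" or "wrist"; returns a dict with "color" (420x560x3 uint8, red, green, blue), "z_map" (420x560 float32, mm along the optical axis (not along the pixel's ray), 0 where there is no reading), "intrinsics" (3x3 intrinsics, pixels), "camera_from_world" (4x4, takes a point from world to camera coordinates). Camera axes: x right, y up, looking along -z (the intrinsics and any distortion apply to the point x, -y, -z); pixel columns grow to the right and rows downward; lengths in mm; the calibration is good to about 2 mm. A picture is of the moment at which its call begins.
- env.job_done(): hands the job in; it is judged then, once.
Trained networks look in the newest picture that a camera, given by its name, has taken for a name from the list of things; names that differ only in an ending like _2 or _b are one class to them, and where a whole thing is asked for, a point or a joint stands for the part that bears it (a point fixed in the world has none). Each returns a list of dicts, best first, with "confidence" (0 to 1); they miss things now and then, are a little off and sometimes report something else, mostly with a low value. They report only what shows in the picture. A call takes as long as a camera call.
- spot_in(camera, target): "bbox" ([left, top, right, bottom] in pixels, round what is visible of it).
- mark_of(camera, target): "uv" ([column, row] in pixels: a listed point, or the origin of a listed thing).
The state is a dict: "t": time; "joints": joint angles; "qvel": joint speeds; "tau": joint torques, N m; "eef_pos": TCP position; "tcp_rot": TCP orientation; "ft_force": force on the tool from outside, world axes, zero at the start; "moment": the same for the moment, N m; "opening": opening from 0.0 (shut) to 1.0 (fully open); "grip_force": force on a finger pad.
Only numpy, scipy, OpenCV 4.12 (cv2) and the standard library are available. Lean on these libraries where they do the work, as an engineer would, in place of code of your own. Each camera call takes 0.05 s, during which the arm holds its last target. There are 200 camera calls.

## Task

Three tall containers stand in the way of the squat jar at the back of the dark wooden caddy. Clear all three to stand on the white side board, then take the jar out and stand it wholly on the round black rubber coaster, and only after that put each tall container back into the very compartment it came from. Keep everything upright, and leave the drinking glass and the brush pot alone.

Things in the scene. Friction and masses are not known exactly. Their poses are not given: they have to be found in the camera images.
- jar: squat white plastic jar with a wide steel screw lid, the lowest of the four containers in the caddy, always in one of the two back (far, caddy +x) compartments. 60 mm high; body 56 mm diameter up to 42 mm, lid 60 mm diameter from 42 to 60 mm. About 250 g. Origin: centre of the underside, z up along its axis.
- cap_bottle: tall white paint bottle with straight sides, paper label and a long black cylindrical cap. 135 mm high; body 56 mm diameter up to 78 mm, shoulder to 92 mm, cap 32 mm diameter from 92 to 135 mm. About 240 g. Origin: centre of the underside, z up along its axis.
- nozzle_bottle: tall white cone-shaped bottle with a slim grey nozzle. 130 mm high; 56 mm diameter up to 30 mm, tapering to 22 mm at 88 mm, nozzle 20 mm diameter from 88 to 130 mm. About 200 g. Origin: centre of the underside, z up along its axis.
- spray_can: tall aluminium spray can with a wide grey cap. 125 mm high; can 56 mm diameter up to 78 mm, cap 40 mm diameter from 84 to 125 mm. About 220 g. Origin: centre of the underside, z up along its axis.
- caddy: fixed square dark wooden caddy, 162 x 162 mm, 24 mm high, walls and the two crossing dividers 6 mm thick, floor 6 mm thick: four open compartments of 72 x 72 mm, their centres at +-39 mm in its x and y. The back is its +x side, away from the robot. Each compartment holds one container at the start. Origin: centre of the underside.
- board: fixed white side board, a flat slab of 230 mm (its x) x 170 mm (its y), 8 mm thick, no rim. Its place changes. Origin: centre of the underside.
- coaster: fixed round black rubber coaster, 84 mm diameter, 6 mm thick, flat. A small white tub (44 mm wide, 34 mm high) stands on the table about 0.12 m beyond its centre and an eraser lies about 0.11 m before it. Origin: centre of the underside.
- glass: empty drinking glass at the back of the table, a bystander: 68 mm rim diameter, 90 mm high, upright. Origin: centre of the underside.
- brush_pot: terracotta pot with five upright brushes at the back of the table, a bystander: pot 76 mm diameter, 100 mm high, brushes to about 225 mm. Origin: centre of the underside.

How it is judged:
By the outcome, as a careful person would: the job done as asked, in the order asked, and still so for the second after the job is handed in, with the robot touching nothing.
It also fails if it takes over 144 s, if anything falls off the work surface, if the arm or the gripper's body presses on something with over 40 N, if the wrist force passes 120 N, or if a joint passes its speed limit or range.

## Working session

There is one attempt and no reset: what is moved stays moved. The work goes in short steps, Python scripts to look and compute and a tool call to move; the robot and the scene stay as the last step left them, time stands still between calls to the robot, and variables do not carry over. Pictures are saved under pics/ and viewed, at most 14 in all, crops included, and the job is handed in when it is done.

Besides the shell and the picture viewer there is one more tool, called after ">>>" as a command line: name --argument value ..., lists and objects as JSON in quotes. step_arm: Moves the arm, as the interface text tells. Its arguments: {"type":"object","properties":{"increments":{"type":"array"},"fingers":{"type":"number"}},"required":["increments"]}

```bash
mkdir -p pics; cat > h.py <<'E'
import numpy as np, cv2
from cell import state, imaging, env, spot_in, mark_of
def cam(n):
    c=imaging.read_camera(n); c['T']=np.array(c['camera_from_world']); c['K']=np.array(c['intrinsics']); return c
def cloud(c):
    z=c['z_map'].astype(float); h,w=z.shape; K=c['K']
    u,v=np.meshgrid(np.arange(w),np.arange(h))
    P=np.stack([(u-K[0,2])/K[0,0]*z,-(v-K[1,2])/K[1,1]*z,-z],-1)
    Ti=np.linalg.inv(c['T']); W=P@Ti[:3,:3].T+Ti[:3,3]; W[z==0]=np.nan; return W
def ray(c,u,v,Z):
    K=c['K'];d=np.array([(u-K[0,2])/K[0,0],-(v-K[1,2])/K[1,1],-1]);Ti=np.linalg.inv(c['T'])
    d=Ti[:3,:3]@d;o=Ti[:3,3];return o+d*(Z-o[2])/d[2]
def save(c,n): cv2.imwrite('pics/'+n,cv2.cvtColor(c['color'],cv2.COLOR_RGB2BGR))
E
python3 - <<'E'
from h import *
s=state();print(s)
for n in ('top','scene'):
    c=cam(n);save(c,n+'0.png');W=cloud(c);Ti=np.linalg.inv(c['T']);print(n,Ti[:3,3].round(),c['K'].round(1).tolist())
    for t in ['jar','cap_bottle','nozzle_bottle','spray_can','caddy','board','coaster','glass','brush_pot']:
        r=mark_of(n,t)[:2];b=spot_in(n,t)[:1]
        print(t,[(round(x['confidence'],2),np.round(x['uv']).tolist(),ray(c,*x['uv'],{'board':0,'coaster':0,'caddy':0}.get(t,6 if t in('jar','cap_bottle','nozzle_bottle','spray_can') else 0)).round().tolist()) for x in r],[np.round(x['bbox']).tolist() for x in b])
E
```

```text
{'t': 0.0, 'joints': array([ 1.00939308e+00,  4.91584812e-01,  1.55945966e+00, -1.54143813e-06,
        1.09169982e+00, -1.05575646e-01]), 'qvel': array([ 7.42816433e-04,  9.74971398e-04,  3.38190496e-04,  1.83238407e-05,
       -4.85621285e-04,  2.11217658e-04]), 'tau': array([-2.15318018e-03, -6.12651801e+01, -2.58168465e+01,  6.90784841e-02,
        4.83456301e-02, -1.70882927e-04]), 'eef_pos': array([274.96161206, 560.99049289, 214.04254667]), 'tcp_rot': array([-3.14044729e+00, -1.19999067e-04,  2.68576570e+00]), 'ft_force': array([-0.45849373,  0.15289217, -0.86507558]), 'moment': array([ 0.02746548,  0.04838776, -0.00591974]), 'grip_force': 0.0, 'opening': 1.0007231902113074}
top [526. -15. 818.] [[385.9, 0.0, 279.6], [0.0, 385.9, 209.2], [0.0, 0.0, 1.0]]
jar [(0.61, [130.0, 227.0], [572.0, 300.0, 6.0])] [[103.0, 210.0, 142.0, 239.0]]
cap_bottle [(0.58, [127.0, 265.0], [493.0, 299.0, 6.0])] [[89.0, 249.0, 135.0, 279.0]]
nozzle_bottle [(0.65, [167.0, 230.0], [568.0, 221.0, 6.0]), (0.64, [162.0, 266.0], [493.0, 228.0, 6.0])] [[139.0, 213.0, 178.0, 246.0]]
spray_can [(0.84, [160.0
[... 772 characters left out ...]
, 125.0]]
nozzle_bottle [(0.68, [362.0, 119.0], [500.0, 300.0, 6.0]), (0.65, [357.0, 154.0], [576.0, 220.0, 6.0])] [[344.0, 111.0, 374.0, 164.0]]
spray_can [(0.87, [337.0, 130.0], [492.0, 228.0, 6.0])] [[325.0, 88.0, 352.0, 138.0]]
caddy [(0.68, [357.0, 136.0], [530.0, 259.0, 0.0]), (0.47, [166.0, 244.0], [538.0, -252.0, 0.0])] [[310.0, 107.0, 407.0, 173.0]]
board [(0.74, [265.0, 192.0], [542.0, -13.0, 0.0])] [[207.0, 143.0, 331.0, 250.0]]
coaster [(0.97, [163.0, 244.0], [535.0, -259.0, -0.0])] [[145.0, 227.0, 187.0, 265.0]]
glass [(0.58, [389.0, 239.0], [786.0, 134.0, 0.0])] [[375.0, 200.0, 417.0, 252.0]]
brush_pot [(0.7, [274.0, 312.0], [782.0, -150.0, 0.0])] [[252.0, 246.0, 299.0, 330.0]]
```

View pics/top0.png

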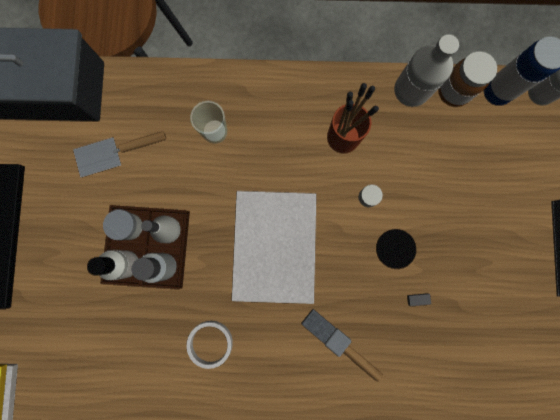

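View pics/scene0.png

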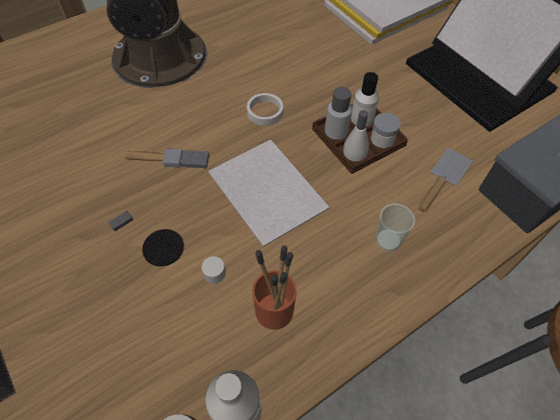

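```bash
cat > m.py <<'E'
from h import *
def meas(c,regs):
    W=cloud(c).reshape(-1,3)
    for nm,(x0,x1,y0,y1,z0,z1) in regs.items():
        m=(W[:,0]>x0)&(W[:,0]<x1)&(W[:,1]>y0)&(W[:,1]<y1)&(W[:,2]>z0)&(W[:,2]<z1);P=W[m]
        if len(P)<5: print(nm,len(P));continue
        q=P[:,:2].astype(np.float32);r=cv2.minAreaRect(q);cc=cv2.minEnclosingCircle(q)
        print(nm,len(P),'mean',P.mean(0).round(1),'rect',np.round(r[0],1),np.round(r[1],1),round(r[2],1),'circ',np.round(cc[0],1),round(cc[1],1))
E
python3 - <<'E'
from m import *
R={'capb':(455,535,260,345,132-7,150),'spray':(455,535,190,262,120,140),'noz':(535,615,190,258,122,145),'jar':(535,615,262,340,56,75),
'board':(380,680,-130,110,5,12),'coaster':(480,590,-320,-200,3.5,10),'caddyrim':(430,640,160,370,20,28),'coasttub':(600,720,-330,-180,25,45),'eraser':(380,470,-330,-180,5,30)}
for n in ('top','scene'):
    print(n);meas(cam(n),R)
E
```

```text
top
capb 329 mean [494.9 299.5 139.7] rect [494.6 301.2] [30.6 31.1] 43.3 circ [494.4 302. ] 16.3
spray 441 mean [491.7 222.9 130.9] rect [491.8 223.9] [39.  38.4] 58.5 circ [491.6 224.2] 20.1
noz 122 mean [566.8 218.6 134.6] rect [567.4 219.6] [19.1 18.9] 74.0 circ [567.1 220.2] 10.2
jar 774 mean [572.1 298.7  66.1] rect [572.3 299.8] [58.4 58.9] 63.5 circ [572.4 299.7] 29.9
board 8840 mean [536.1  -5.    8.5] rect [516.2  -8.9] [235.2 274.1] 89.5 circ [511.4  -8.9] 175.9
coaster 1273 mean [ 539.2 -259.6    6.6] rect [ 535.9 -260.9] [117.6 101.6] 88.9 circ [ 535.9 -262.5] 76.5
caddyrim 1184 mean [532.1 249.6  23.5] rect [531.3 261.4] [162.7 162.2] 87.3 circ [531.  262.3] 112.5
coasttub 362 mean [ 646.9 -201.7   34.3] rect [ 647.4 -202.2] [42.6 42.3] 33.3 circ [ 647.3 -202.5] 21.8
eraser 263 mean [ 436.  -302.8   13. ] rect [ 428.2 -260.3] [142.9  60.1] 80.9 circ [ 415.8 -258.4] 73.6
scene
capb 181 mean [500.8 298.2 137.3] rect [498.4 301.1] [31.4 31.9] 6.3 circ [498.  301.1] 17.0
spray 242 mean [497.1 221.2 129. ] rect [495.6 223.1] [39.4 39.3] 68.7 circ [495.4 223. ] 21.1
noz 94 mean [572.7 217.3 132.3] rect [571.5 218.9] [20.8 20.1] 70.4 circ [571.5 219.8] 11.5
jar 463 mean [577.8 296.7  64.7] rect [575.7 298.8] [58.3 60.8] 45.3 circ [575.6 298.6] 31.6
board 6394 mean [546.4  -9.3   7.8] rect [519.5 -10.2] [278.1 238.4] 0.2 circ [506.8 -11. ] 172.4
coaster 1119 mean [ 542.7 -261.2    6. ] rect [ 533.5 -265.1] [ 95.1 100. ] 87.0 circ [ 524.9 -267.5] 61.0
caddyrim 680 mean [558.  236.8  23. ] rect [534.4 260.4] [164.5 164.5] 87.7 circ [535.7 260.5] 112.8
coasttub 408 mean [ 651.9 -204.2   33.4] rect [ 651.  -203.5] [42.  43.4] 20.1 circ [ 650.2 -203.6] 22.3
eraser 239 mean [ 440.7 -305.7   11.8] rect [ 437.1 -304.2] [46.4 47.2] 58.0 circ [ 432.5 -304.6] 28.5
```

The images show the caddy at about (146,247) in the top view: cap bottle at near-left, spray can at near-right, nozzle bottle at far-right and jar at far-left. The board is at (275,248) and the coaster at (397,248). The brush pot and glass are further back, out of the way. I'll move over the caddy and square the gripper up to world y.

>>> step_arm --increments '[{"slide": [-0.05,-0.03,-0.036],"roll": -0.15},{"slide": [-0.1,-0.06,-0.036],"roll": -0.3},{"slide": [-0.15,-0.09,-0.036],"roll": -0.456},{"slide": [-0.2,-0.12,-0.036],"roll": -0.456},{"slide": [-0.25,-0.15,-0.036],"roll": -0.456}]' --fingers 0.7

```text
t: 2.62
eef_pos: [434.4, 314.9, 250.9]
tcp_rot: [3.141, 0.001, -3.141]
ft_force: [1.3, 0.8, 0.2]
opening: 0.704
grip_force: 0.0
```

```bash
python3 - <<'E'
from m import *
c=cam('wrist');save(c,'w1.png');print(np.linalg.inv(c['T'])[:3,3].round(1),state()['eef_pos'].round(1))
R={'capb':(455,535,260,345,128,150),'spray':(455,535,190,262,118,140),'noz':(535,615,190,258,122,145),'jar':(535,615,262,340,56,75),'rim':(430,640,160,370,19,29)}
meas(c,R)
E
```

```text
[353.2 314.4 421.5] [437.3 310.5 250.8]
capb 819 mean [494.2 300.5 140.7] rect [496.3 300.4] [31.5 31. ] 28.6 circ [496.4 300.7] 16.0
spray 899 mean [488.  220.8 130.8] rect [489.  218.8] [27.6 39.8] 47.5 circ [493.1 222.6] 20.4
noz 0
jar 903 mean [567.1 298.9  66.7] rect [566.1 298.1] [34.3 59.3] 2.3 circ [574.3 298.3] 29.8
rim 1958 mean [504.2 272.1  23.7] rect [531.9 259.9] [161.7 158.7] 87.4 circ [529.5 260.7] 110.3
```

View pics/w1.png

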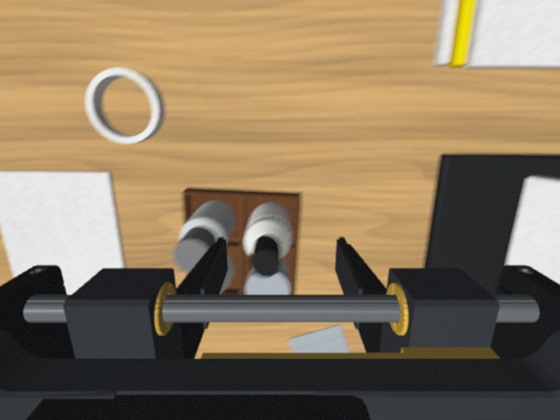

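The wrist view shows the cap bottle at (265,250) and the spray can at (200,240). Its positions agree with the other two cameras. Next I go above the spray can.

>>> step_arm --increments '[{"slide": [-0.03,-0.047,0.0],"roll": 0},{"slide": [-0.06,-0.094,0.0],"roll": 0},{"slide": [-0.06,-0.094,0.0],"roll": 0},{"slide": [-0.06,-0.094,0.0],"roll": 0},{"slide": [-0.06,-0.094,0.03],"roll": 0}]'

```text
t: 3.3
eef_pos: [493.8, 223.8, 221.9]
tcp_rot: [3.14, 0.004, -3.14]
ft_force: [0.3, 0.8, -0.6]
opening: 0.697
grip_force: 0.0
```

>>> step_arm --increments '[{"slide": [0,0,0.045],"roll": 0},{"slide": [0,0,0.09],"roll": 0},{"slide": [0,0,0.127],"roll": 0},{"slide": [0,0,0.127],"roll": 0},{"slide": [0,0,0.127],"roll": 0}]'

```text
t: 3.92
eef_pos: [493.8, 223.4, 94.9]
tcp_rot: [3.141, 0.001, -3.14]
ft_force: [0.7, 0.5, 0.4]
opening: 0.7
grip_force: 0.0
```

>>> step_arm --increments '[{"slide": [0,0,0],"roll": 0},{"slide": [0,0,0],"roll": 0},{"slide": [0,0,0],"roll": 0},{"slide": [0,0,0],"roll": 0},{"slide": [0,0,0],"roll": 0}]' --fingers 0.2

```text
t: 4.55
eef_pos: [493.8, 222.5, 94.0]
tcp_rot: [3.141, 0.001, -3.141]
ft_force: [-0.7, 0.1, 5.3]
opening: 0.411
grip_force: 30.0
```

>>> step_arm --increments '[{"slide": [0,0,-0.03],"roll": 0},{"slide": [0,0,-0.07],"roll": 0},{"slide": [0,-0.02,-0.1],"roll": 0},{"slide": [0.005,-0.06,-0.1],"roll": 0},{"slide": [0.012,-0.105,-0.1],"roll": 0}]'

```text
t: 5.18
eef_pos: [481.2, 116.6, 193.5]
tcp_rot: [3.142, -0.0, -3.14]
ft_force: [1.0, -0.8, -3.5]
opening: 0.408
grip_force: 30.0
```

>>> step_arm --increments '[{"slide": [0.007,-0.045,0],"roll": 0},{"slide": [0.014,-0.09,0],"roll": 0},{"slide": [0.014,-0.118,0],"roll": 0},{"slide": [0.014,-0.128,0],"roll": 0},{"slide": [0.014,-0.128,0],"roll": 0}]'

```text
t: 5.8
eef_pos: [467.6, -10.5, 193.4]
tcp_rot: [3.141, -0.0, 3.141]
ft_force: [-0.3, 0.8, -2.5]
opening: 0.407
grip_force: 30.0
```

>>> step_arm --increments '[{"slide": [0,0,0.035],"roll": 0},{"slide": [0,0,0.07],"roll": 0},{"slide": [0,0,0.09],"roll": 0},{"slide": [0,0,0.097],"roll": 0},{"slide": [0,0,0.097],"roll": 0}]'

```text
t: 6.42
eef_pos: [467.8, -9.8, 96.7]
tcp_rot: [3.141, 0.0, -3.14]
ft_force: [-0.1, 0.4, -2.7]
opening: 0.408
grip_force: 30.0
```

>>> step_arm --increments '[{"slide": [0,0,0.001],"roll": 0},{"slide": [0,0,0.0015],"roll": 0},{"slide": [0,0,0.0015],"roll": 0},{"slide": [0,0,0.0015],"roll": 0}]'

```text
t: 6.92
eef_pos: [467.9, -10.4, 95.6]
tcp_rot: [3.141, 0.001, -3.141]
ft_force: [-1.0, 2.7, 6.2]
opening: 0.404
grip_force: 30.0
```

>>> step_arm --increments '[{"slide": [0,0,0],"roll": 0},{"slide": [0,0,0],"roll": 0},{"slide": [0,0,0],"roll": 0},{"slide": [0,0,-0.05],"roll": 0},{"slide": [0,0,-0.1],"roll": 0}]' --fingers 0.7

```text
t: 7.55
eef_pos: [467.3, -10.5, 196.0]
tcp_rot: [3.141, -0.002, -3.141]
ft_force: [0.9, 0.4, 0.2]
opening: 0.698
grip_force: 0.0
```

>>> step_arm --increments '[{"slide": [-0.02,0.05,0],"roll": 0},{"slide": [-0.045,0.105,0],"roll": 0},{"slide": [-0.07,0.16,0],"roll": 0},{"slide": [-0.095,0.21,0],"roll": 0},{"slide": [-0.1015,0.23,0],"roll": 0}]'

```text
t: 8.18
eef_pos: [569.6, 221.9, 194.6]
tcp_rot: [3.141, -0.0, -3.139]
ft_force: [-0.9, -0.1, 0.2]
opening: 0.698
grip_force: 0.0
```

```bash
python3 - <<'E'
from m import *
c=cam('wrist');print(state()['eef_pos'].round(1))
meas(c,{'noz':(535,615,190,258,122,145),'body':(535,615,190,258,30,90)})
c=cam('top');meas(c,{'noz':(535,615,190,258,122,145),'spray':(430,510,-50,30,120,145)})
meas(cam('scene'),{'noz':(535,615,190,258,122,145),'spray':(430,510,-50,30,120,145)})
E
```

```text
[569.6 222.6 194.5]
noz 554 mean [567.7 218.5 135.3] rect [569.1 218.5] [19.2 19.5] 70.3 circ [569.2 218.5] 10.1
body 1438 mean [557.8 218.6  61.3] rect [565.4 218.4] [54.7 46.8] 89.6 circ [569.6 218.4] 27.9
noz 0
spray 411 mean [465.6  -8.9 133.5] rect [465.6  -9. ] [38.  38.1] 47.0 circ [465.4  -8.7] 19.9
noz 91 mean [572.4 217.5 132.5] rect [571.3 218.7] [19.  19.3] 35.1 circ [571.4 219.9] 10.8
spray 298 mean [471.4 -11.3 130.8] rect [468.3 -10.1] [38.2 41.1] 75.6 circ [468.5  -8.8] 21.2
```

>>> step_arm --increments '[{"slide": [0,-0.001,0.035],"roll": 0},{"slide": [0,-0.001,0.07],"roll": 0},{"slide": [0,-0.001,0.098],"roll": 0},{"slide": [0,-0.001,0.098],"roll": 0},{"slide": [0,-0.001,0.098],"roll": 0}]'

```text
t: 8.95
eef_pos: [569.5, 217.8, 98.4]
tcp_rot: [3.141, 0.001, 3.141]
ft_force: [0.4, 0.1, 0.9]
opening: 0.703
grip_force: 0.0
```

>>> step_arm --increments '[{"slide": [0,0,0],"roll": 0},{"slide": [0,0,0],"roll": 0},{"slide": [0,0,0],"roll": 0},{"slide": [0,0,0],"roll": 0},{"slide": [0,0,0],"roll": 0}]' --fingers 0.05

```text
t: 9.57
eef_pos: [569.0, 218.6, 97.1]
tcp_rot: [3.142, 0.0, -3.141]
ft_force: [0.2, -0.2, -0.8]
opening: 0.23
grip_force: 0.0
```

>>> step_arm --increments '[{"slide": [0,0,0],"roll": 0},{"slide": [0,0,0],"roll": 0},{"slide": [0,0,0],"roll": 0},{"slide": [0,0,-0.03],"roll": 0},{"slide": [0,0,-0.07],"roll": 0}]'

```text
t: 10.2
eef_pos: [568.5, 218.3, 167.0]
tcp_rot: [-3.141, -0.002, -3.141]
ft_force: [0.4, -0.4, -1.6]
opening: 0.196
grip_force: 30.0
```

>>> step_arm --increments '[{"slide": [0,-0.02,-0.03],"roll": 0},{"slide": [-0.01,-0.065,-0.03],"roll": 0},{"slide": [-0.02,-0.11,-0.03],"roll": 0},{"slide": [-0.03,-0.155,-0.03],"roll": 0},{"slide": [-0.033,-0.195,-0.03],"roll": 0}]'

```text
t: 10.82
eef_pos: [602.3, 21.8, 196.9]
tcp_rot: [3.142, -0.0, 3.141]
ft_force: [-0.6, 0.5, -2.3]
opening: 0.194
grip_force: 30.0
```

>>> step_arm --increments '[{"slide": [0,-0.025,0.02],"roll": 0},{"slide": [0,-0.034,0.05],"roll": 0},{"slide": [0,-0.034,0.08],"roll": 0},{"slide": [0,-0.034,0.096],"roll": 0},{"slide": [0,-0.034,0.097],"roll": 0}]'

```text
t: 11.45
eef_pos: [601.9, -10.3, 99.5]
tcp_rot: [3.141, -0.001, -3.141]
ft_force: [0.0, 0.5, -1.8]
opening: 0.192
grip_force: 30.0
```

>>> step_arm --increments '[{"slide": [0,0,0.001],"roll": 0},{"slide": [0,0,0.0015],"roll": 0},{"slide": [0,0,0.0015],"roll": 0},{"slide": [0,0,0.0015],"roll": 0}]'

```text
t: 11.95
eef_pos: [602.2, -10.4, 98.9]
tcp_rot: [3.142, 0.0, -3.141]
ft_force: [-0.3, -0.3, -1.9]
opening: 0.192
grip_force: 30.0
```

>>> step_arm --increments '[{"slide": [0,0,0],"roll": 0},{"slide": [0,0,0],"roll": 0},{"slide": [0,0,0],"roll": 0},{"slide": [0,0,-0.05],"roll": 0},{"slide": [0,0,-0.1],"roll": 0}]' --fingers 0.6

```text
t: 12.58
eef_pos: [601.9, -10.5, 199.6]
tcp_rot: [3.141, -0.001, -3.141]
ft_force: [0.6, -0.2, 0.6]
opening: 0.589
grip_force: 0.0
```

>>> step_arm --increments '[{"slide": [0.02,0.055,0],"roll": 0},{"slide": [0.04,0.11,0],"roll": 0},{"slide": [0.06,0.165,0],"roll": 0},{"slide": [0.08,0.22,0],"roll": 0},{"slide": [0.1,0.275,0],"roll": 0}]'

```text
t: 13.2
eef_pos: [501.3, 266.2, 198.8]
tcp_rot: [3.141, 0.0, 3.142]
ft_force: [0.7, -0.1, 0.6]
opening: 0.601
grip_force: 0.0
```

>>> step_arm --increments '[{"slide": [0.0057,0.0363,0],"roll": 0},{"slide": [0.0057,0.0363,0],"roll": 0},{"slide": [0.0057,0.0363,0.045],"roll": 0},{"slide": [0.0057,0.0363,0.0955],"roll": 0},{"slide": [0.0057,0.0363,0.0955],"roll": 0}]'

```text
t: 13.82
eef_pos: [495.2, 299.2, 100.7]
tcp_rot: [-3.139, -0.006, 3.141]
ft_force: [0.2, 0.4, 0.7]
opening: 0.6
grip_force: 0.0
```

>>> step_arm --increments '[{"slide": [0,0,0],"roll": 0},{"slide": [0,0,0],"roll": 0},{"slide": [0,0,0],"roll": 0},{"slide": [0,0,0],"roll": 0},{"slide": [0,0,0],"roll": 0}]' --fingers 0.15

```text
t: 14.45
eef_pos: [496.9, 301.1, 104.4]
tcp_rot: [3.141, 0.002, -3.141]
ft_force: [0.0, 0.3, 8.5]
opening: 0.323
grip_force: 30.0
```

>>> step_arm --increments '[{"slide": [0,0,-0.03],"roll": 0},{"slide": [0,0,-0.07],"roll": 0},{"slide": [0,-0.02,-0.1],"roll": 0},{"slide": [-0.008,-0.06,-0.1],"roll": 0},{"slide": [-0.016,-0.105,-0.1],"roll": 0}]'

```text
t: 15.08
eef_pos: [512.2, 195.0, 203.6]
tcp_rot: [3.141, 0.001, -3.14]
ft_force: [-0.1, 0.1, -3.1]
opening: 0.321
grip_force: 30.0
```

>>> step_arm --increments '[{"slide": [-0.012,-0.05,0],"roll": 0},{"slide": [-0.022,-0.1,0],"roll": 0},{"slide": [-0.022,-0.15,0],"roll": 0},{"slide": [-0.022,-0.19,0],"roll": 0},{"slide": [-0.022,-0.206,0],"roll": 0}]'

```text
t: 15.7
eef_pos: [534.1, -12.0, 203.1]
tcp_rot: [3.142, -0.0, 3.14]
ft_force: [-0.3, 0.1, -3.0]
opening: 0.32
grip_force: 30.0
```

```bash
python3 - <<'E'
from m import *
print(state()['eef_pos'].round(1))
for n in ('top','scene'):
  c=cam(n);save(c,n+'2.png');meas(c,{'spray':(430,502,-50,30,120,145),'noz':(565,640,-50,30,122,150)})
E
```

```text
[534.1 -12.  203.1]
spray 51 mean [450.1  -6.8 133.4] rect [449.6  -6.3] [28.4  6.9] 82.4 circ [452.5  -6.7] 14.2
noz 0
spray 197 mean [467.5 -15.7 130.9] rect [463.3 -13.6] [26.4 42.8] 46.7 circ [466.9  -9.7] 21.6
noz 116 mean [605.9 -12.1 134.1] rect [604.2 -10.5] [18.7 19.6] 87.1 circ [603.1 -10.5] 11.0
```

View pics/scene2.png

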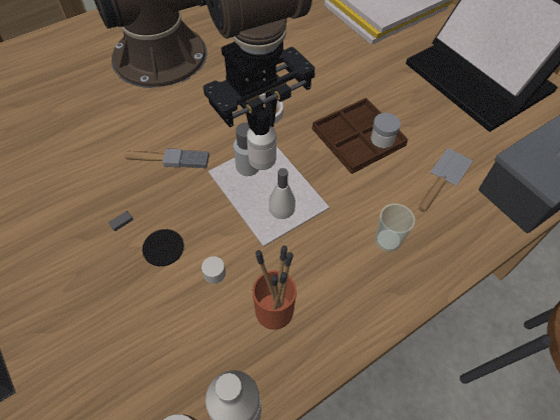

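The spray can at (245,150) and the nozzle bottle at (282,195) stand upright on the board, and the cap bottle hangs upright above it. Lowering the bottle now.

>>> step_arm --increments '[{"slide": [0,0,0.035],"roll": 0},{"slide": [0,0,0.07],"roll": 0},{"slide": [0,0,0.09],"roll": 0},{"slide": [0,0,0.0965],"roll": 0},{"slide": [0,0,0.0965],"roll": 0}]'

```text
t: 16.42
eef_pos: [534.8, -9.3, 107.1]
tcp_rot: [3.141, 0.001, -3.14]
ft_force: [-0.3, -0.8, -3.1]
opening: 0.318
grip_force: 30.0
```

>>> step_arm --increments '[{"slide": [0,0,0.001],"roll": 0},{"slide": [0,0,0.0015],"roll": 0},{"slide": [0,0,0.0015],"roll": 0},{"slide": [0,0,0.0015],"roll": 0}]'

```text
t: 16.92
eef_pos: [534.8, -9.9, 106.1]
tcp_rot: [3.141, 0.001, -3.141]
ft_force: [-1.5, 1.7, 5.5]
opening: 0.321
grip_force: 30.0
```

>>> step_arm --increments '[{"slide": [0,0,0],"roll": 0},{"slide": [0,0,0],"roll": 0},{"slide": [0,0,0],"roll": 0},{"slide": [0,0,-0.05],"roll": 0},{"slide": [0,0,-0.1],"roll": 0}]' --fingers 0.6

```text
t: 17.55
eef_pos: [534.2, -10.2, 206.0]
tcp_rot: [3.141, -0.001, -3.141]
ft_force: [-0.3, 0.4, 0.0]
opening: 0.598
grip_force: 0.0
```

>>> step_arm --increments '[{"slide": [-0.007,0.055,0],"roll": 0},{"slide": [-0.014,0.115,0],"roll": 0},{"slide": [-0.021,0.175,0],"roll": 0},{"slide": [-0.028,0.235,0],"roll": 0},{"slide": [-0.035,0.295,0],"roll": 0}]' --fingers 0.95

```text
t: 18.18
eef_pos: [569.4, 286.8, 205.1]
tcp_rot: [3.142, 0.0, -3.141]
ft_force: [0.7, -0.2, 0.2]
opening: 0.946
grip_force: 0.0
```

```bash
python3 - <<'E'
from m import *
print(state()['eef_pos'].round(1))
R={'jar':(535,615,262,340,56,75),'spray':(430,502,-50,30,120,145),'noz':(570,640,-50,30,122,150),'cap':(502,570,-50,30,130,150)}
for n in ('wrist','top','scene'):
  print(n);c=cam(n);meas(c,R)
  print([(round(x['confidence'],2),ray(c,*x['uv'],0).round(1)) for x in mark_of(n,'coaster')[:2]])
  h=cv2.inRange(c['color'],(0,0,0),(45,45,45));W=cloud(c);m=(h>0)&(abs(W[...,0]-538)<60)&(abs(W[...,1]+260)<60)&(W[...,2]<12)
  if m.sum()>50: print('dark',m.sum(),np.round(cv2.minEnclosingCircle(W[m][:,:2].astype(np.float32)),1) if 0 else cv2.minEnclosingCircle(W[m][:,:2].astype(np.float32)))
E
```

```text
[569.4 286.8 205.1]
wrist
jar 2442 mean [573.2 298.3  66.7] rect [574.5 298.4] [59.2 58.8] 42.2 circ [574.6 298.2] 29.9
spray 0
noz 0
cap 0
[]
top
jar 410 mean [572.1 285.8  65.5] rect [571.7 285. ] [30.5 58.6] 89.4 circ [571.8 297.1] 29.4
spray 411 mean [465.6  -8.9 133.6] rect [465.5  -8.9] [38.1 38.2] 46.9 circ [465.5  -8.7] 19.9
noz 102 mean [600.2  -9.3 137.9] rect [600.6  -9.4] [18.8 18.5] 15.7 circ [600.7  -9.3] 9.9
cap 256 mean [532.   -8.7 143.5] rect [532.4  -9.2] [29.5 29.6] 1.5 circ [532.2  -8.6] 15.6
[(0.95, array([ 537.6, -260.8,    0. ])), (0.71, array([530.7, 268.7,   0. ]))]
dark 1205 ((539.7792358398438, -259.4613952636719), 41.586856842041016)
scene
jar 463 mean [577.9 296.4  64.7] rect [576.2 298.9] [58.6 60.4] 20.1 circ [577.1 299.2] 31.1
spray 298 mean [471.4 -11.3 130.8] rect [468.5  -9.1] [38.8 40.3] 38.4 circ [468.8  -8.6] 20.9
noz 115 mean [605.7 -11.9 134.1] rect [603.9 -10.6] [18.9 19.4] 77.2 circ [603.8  -9.9] 10.3
cap 217 mean [537.5 -11.  140.8] rect [535.2  -9.3] [29.7 31.3] 56.0 circ [534.7  -9.2] 16.6
[(0.9, array([ 544.7, -263.1,    0. ]))]
dark 1149 ((542.4257202148438, -261.2991027832031), 42.0350227355957)
```

>>> step_arm --increments '[{"slide": [-0.005,0.0137,0.01],"roll": 0},{"slide": [-0.005,0.0137,0.06],"roll": 0},{"slide": [-0.005,0.0137,0.11],"roll": 0},{"slide": [-0.005,0.0137,0.155],"roll": 0},{"slide": [-0.005,0.0137,0.166],"roll": 0}]'

```text
t: 19.1
eef_pos: [573.5, 297.7, 36.2]
tcp_rot: [-3.14, -0.004, 3.141]
ft_force: [0.6, 0.3, 0.6]
opening: 0.947
grip_force: 0.0
```

>>> step_arm --increments '[{"slide": [0,0,0],"roll": 0},{"slide": [0,0,0],"roll": 0},{"slide": [0,0,0],"roll": 0},{"slide": [0,0,0],"roll": 0},{"slide": [0,0,0],"roll": 0}]' --fingers 0.4

```text
t: 19.73
eef_pos: [574.8, 298.8, 40.3]
tcp_rot: [3.141, 0.002, -3.141]
ft_force: [-1.3, -0.8, 6.4]
opening: 0.615
grip_force: 30.0
```

>>> step_arm --increments '[{"slide": [0,0,-0.03],"roll": 0},{"slide": [0,0,-0.08],"roll": 0},{"slide": [0,0,-0.13],"roll": 0},{"slide": [0,-0.02,-0.17],"roll": 0},{"slide": [0,-0.06,-0.175],"roll": 0}]'

```text
t: 20.35
eef_pos: [574.9, 239.0, 217.2]
tcp_rot: [3.14, 0.005, -3.139]
ft_force: [1.0, -0.1, -3.0]
opening: 0.613
grip_force: 30.0
```

>>> step_arm --increments '[{"slide": [0.004,-0.045,0],"roll": 0},{"slide": [0.01,-0.095,0],"roll": 0},{"slide": [0.015,-0.145,0],"roll": 0},{"slide": [0.02,-0.195,0],"roll": 0},{"slide": [0.025,-0.245,0],"roll": 0}]'

```text
t: 20.98
eef_pos: [548.8, -8.0, 214.2]
tcp_rot: [3.141, -0.0, -3.141]
ft_force: [1.5, 0.3, -2.6]
opening: 0.615
grip_force: 30.0
```

>>> step_arm --increments '[{"slide": [0.005,-0.05,0],"roll": 0},{"slide": [0.0086,-0.105,0],"roll": 0},{"slide": [0.0086,-0.16,0],"roll": 0},{"slide": [0.0086,-0.21,0],"roll": 0},{"slide": [0.0086,-0.2539,0],"roll": 0}]'

```text
t: 21.6
eef_pos: [540.4, -262.2, 214.1]
tcp_rot: [3.141, -0.0, 3.141]
ft_force: [1.1, -0.1, -2.3]
opening: 0.614
grip_force: 30.0
```

>>> step_arm --increments '[{"slide": [0,0,0.05],"roll": 0},{"slide": [0,0,0.1],"roll": 0},{"slide": [0,0,0.145],"roll": 0},{"slide": [0,0,0.168],"roll": 0},{"slide": [0,0,0.1725],"roll": 0}]'

```text
t: 22.22
eef_pos: [539.9, -259.8, 40.4]
tcp_rot: [3.14, -0.003, -3.141]
ft_force: [-7.9, 5.2, 14.6]
opening: 0.612
grip_force: 30.0
```

>>> step_arm --increments '[{"slide": [0,0,0.001],"roll": 0},{"slide": [0,0,0.0015],"roll": 0},{"slide": [0,0,0.0015],"roll": 0},{"slide": [0,0,0.0015],"roll": 0}]'

```text
t: 22.72
eef_pos: [541.1, -260.5, 40.6]
tcp_rot: [-3.141, 0.001, -3.141]
ft_force: [-0.2, -0.2, -2.0]
opening: 0.614
grip_force: 30.0
```

```bash
python3 - <<'E'
from m import *
print(state()['eef_pos'].round(1))
c=cam('scene');save(c,'s3.png')
E
```

```text
[ 541.1 -260.5   40.6]
```

View pics/s3.png

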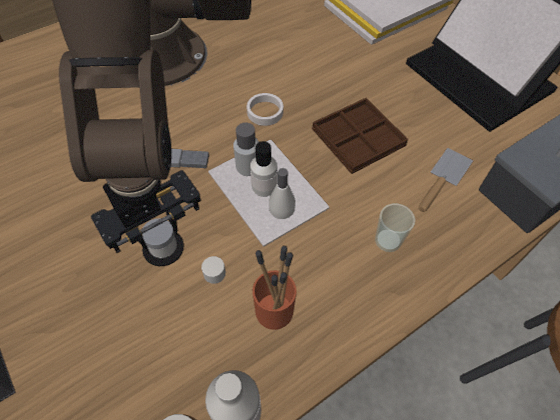

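The jar is at (160,240), centred on the coaster and just touching or barely above it. I'll ease it down and release.

>>> step_arm --increments '[{"slide": [0,0,0.0007],"roll": 0},{"slide": [0,0,0.0013],"roll": 0},{"slide": [0,0,0.0013],"roll": 0}]'

```text
t: 23.15
eef_pos: [541.0, -260.5, 40.3]
tcp_rot: [-3.141, 0.001, -3.141]
ft_force: [-3.8, 3.1, 13.7]
opening: 0.614
grip_force: 30.0
```

>>> step_arm --increments '[{"slide": [0,0,0],"roll": 0},{"slide": [0,0,0],"roll": 0},{"slide": [0,0,0],"roll": 0},{"slide": [0,0,0],"roll": 0},{"slide": [0,0,-0.04],"roll": 0}]' --fingers 0.95

```text
t: 23.78
eef_pos: [539.7, -259.7, 76.9]
tcp_rot: [3.139, -0.004, -3.142]
ft_force: [0.2, 0.6, 1.9]
opening: 0.947
grip_force: 0.0
```

>>> step_arm --increments '[{"slide": [0,0,-0.05],"roll": 0},{"slide": [0,0,-0.1],"roll": 0},{"slide": [0,0.03,-0.13],"roll": 0},{"slide": [0,0.08,-0.13],"roll": 0},{"slide": [0,0.13,-0.13],"roll": 0}]' --fingers 0.6

```text
t: 24.4
eef_pos: [540.7, -129.2, 209.2]
tcp_rot: [-3.141, 0.001, 3.141]
ft_force: [0.6, 0.5, 0.4]
opening: 0.603
grip_force: 0.0
```

```bash
python3 - <<'E'
from m import *
print(state()['eef_pos'].round(1))
R={'jar':(480,610,-320,-200,56,75),'spray':(430,502,-50,30,120,145),'noz':(570,640,-50,30,122,150),'cap':(502,570,-50,30,130,150)}
for n in ('top','scene'):
  print(n);c=cam(n);save(c,n+'4.png');meas(c,R)
E
```

```text
[ 540.7 -129.2  209.2]
top
jar 0
spray 412 mean [465.6  -8.9 133.6] rect [465.6  -9. ] [38.1 38.1] 46.2 circ [465.6  -8.7] 19.9
noz 104 mean [600.1  -9.4 137.7] rect [600.5  -9.4] [18.9 18.4] 15.8 circ [600.5  -9.3] 9.9
cap 256 mean [532.   -8.7 143.5] rect [532.3  -9.2] [29.5 29.7] 0.9 circ [532.2  -8.6] 15.6
scene
jar 732 mean [ 544.  -260.5   65.3] rect [ 541.8 -260. ] [60.2 59. ] 12.8 circ [ 541.5 -259.1] 31.2
spray 299 mean [471.7 -11.4 130.9] rect [469.   -9.6] [39.1 39.9] 23.2 circ [469.4  -8.5] 21.9
noz 113 mean [605.7 -11.9 134.3] rect [604.  -10.4] [20.  18.5] 68.5 circ [604.3 -10.8] 10.3
cap 212 mean [537.3 -10.9 141.1] rect [535.9  -9.5] [29.5 31.8] 56.2 circ [534.1 -10.5] 16.9
```

View pics/top4.png

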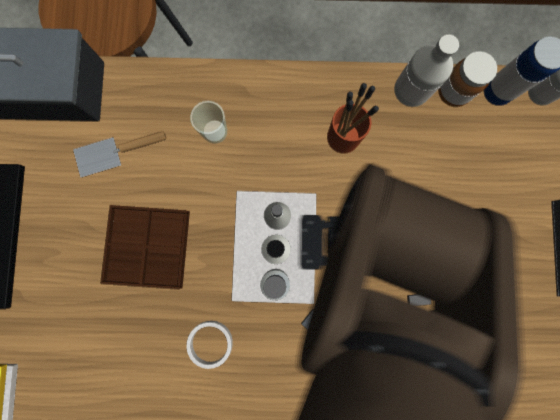

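All three stand on the board and the jar is centred on the coaster. Next the cap bottle goes back first.

>>> step_arm --increments '[{"slide": [0.003,0.05,0],"roll": 0},{"slide": [0.006,0.1,0],"roll": 0},{"slide": [0.0062,0.1203,0],"roll": 0},{"slide": [0.0062,0.1203,0],"roll": 0},{"slide": [0.0062,0.1203,0.03],"roll": 0}]'

```text
t: 25.12
eef_pos: [535.9, -11.1, 180.0]
tcp_rot: [-3.141, 0.004, -3.141]
ft_force: [0.0, -0.3, 0.1]
opening: 0.6
grip_force: 0.0
```

>>> step_arm --increments '[{"slide": [0,0,0.03],"roll": 0},{"slide": [0,0,0.06],"roll": 0},{"slide": [0,0,0.0735],"roll": 0},{"slide": [0,0,0.0735],"roll": 0},{"slide": [0,0,0.0735],"roll": 0}]'

```text
t: 25.75
eef_pos: [535.2, -10.4, 106.2]
tcp_rot: [-3.141, 0.001, 3.142]
ft_force: [0.0, 0.3, 0.6]
opening: 0.597
grip_force: 0.0
```

>>> step_arm --increments '[{"slide": [0,0,0],"roll": 0},{"slide": [0,0,0],"roll": 0},{"slide": [0,0,0],"roll": 0},{"slide": [0,0,0],"roll": 0},{"slide": [0,0,0],"roll": 0}]' --fingers 0.15

```text
t: 26.38
eef_pos: [534.7, -10.0, 105.6]
tcp_rot: [3.141, 0.0, -3.141]
ft_force: [-0.8, 0.4, 4.2]
opening: 0.322
grip_force: 30.0
```

>>> step_arm --increments '[{"slide": [0,0,-0.03],"roll": 0},{"slide": [0,0,-0.07],"roll": 0},{"slide": [0,0.02,-0.1],"roll": 0},{"slide": [0,0.06,-0.1],"roll": 0},{"slide": [0.005,0.105,-0.1],"roll": 0}]'

```text
t: 27.0
eef_pos: [529.5, 95.6, 205.3]
tcp_rot: [-3.142, 0.0, 3.141]
ft_force: [-0.1, -0.2, -2.9]
opening: 0.323
grip_force: 30.0
```

>>> step_arm --increments '[{"slide": [0.01,0.05,0],"roll": 0},{"slide": [0.02,0.1,0],"roll": 0},{"slide": [0.0338,0.15,0],"roll": 0},{"slide": [0.0338,0.19,0],"roll": 0},{"slide": [0.0338,0.206,0],"roll": 0}]'

```text
t: 27.62
eef_pos: [495.1, 302.6, 204.8]
tcp_rot: [-3.141, -0.001, -3.139]
ft_force: [-0.5, -0.5, -2.7]
opening: 0.326
grip_force: 30.0
```

>>> step_arm --increments '[{"slide": [0,0,0.0],"roll": 0},{"slide": [0,0,0.035],"roll": 0},{"slide": [0,0,0.07],"roll": 0},{"slide": [0,0,0.095],"roll": 0},{"slide": [0,0,0.1],"roll": 0}]'

```text
t: 28.25
eef_pos: [495.4, 299.3, 104.0]
tcp_rot: [-3.14, -0.003, 3.14]
ft_force: [-0.2, 0.5, -2.6]
opening: 0.325
grip_force: 30.0
```

>>> step_arm --increments '[{"slide": [0,0,0],"roll": 0},{"slide": [0,0,0.001],"roll": 0},{"slide": [0,0,0.0022],"roll": 0},{"slide": [0,0,0.0022],"roll": 0}]'

```text
t: 28.75
eef_pos: [495.9, 301.0, 103.6]
tcp_rot: [3.141, 0.001, -3.141]
ft_force: [0.6, 1.1, -1.3]
opening: 0.321
grip_force: 30.0
```

>>> step_arm --increments '[{"slide": [0,0,0.0005],"roll": 0},{"slide": [0,0,0.0005],"roll": 0},{"slide": [0,0,0.0005],"roll": 0},{"slide": [0,0,-0.045],"roll": 0},{"slide": [0,0,-0.1],"roll": 0}]' --fingers 0.6

```text
t: 29.38
eef_pos: [495.4, 300.7, 203.6]
tcp_rot: [-3.141, -0.002, -3.141]
ft_force: [0.8, 0.9, 0.5]
opening: 0.599
grip_force: 0.0
```

>>> step_arm --increments '[{"slide": [-0.02,-0.05,0],"roll": 0},{"slide": [-0.04,-0.105,0],"roll": 0},{"slide": [-0.06,-0.16,0],"roll": 0},{"slide": [-0.08,-0.215,0],"roll": 0},{"slide": [-0.1,-0.27,0],"roll": 0}]'

```text
t: 30.0
eef_pos: [596.3, 29.0, 203.3]
tcp_rot: [3.141, 0.0, -3.141]
ft_force: [0.2, -0.2, 0.1]
opening: 0.599
grip_force: 0.0
```

>>> step_arm --increments '[{"slide": [-0.006,-0.0412,0],"roll": 0},{"slide": [-0.006,-0.0412,0],"roll": 0},{"slide": [-0.006,-0.0412,0.03],"roll": 0},{"slide": [-0.006,-0.0412,0.07],"roll": 0},{"slide": [-0.006,-0.0412,0.104],"roll": 0}]'

```text
t: 30.62
eef_pos: [601.4, -9.2, 98.0]
tcp_rot: [3.141, -0.0, -3.141]
ft_force: [0.4, -0.9, 1.2]
opening: 0.603
grip_force: 0.0
```

>>> step_arm --increments '[{"slide": [0,0,0],"roll": 0},{"slide": [0,0,0],"roll": 0},{"slide": [0,0,0],"roll": 0},{"slide": [0,0,0],"roll": 0},{"slide": [0,0,0],"roll": 0}]' --fingers 0.05

```text
t: 31.25
eef_pos: [602.1, -10.3, 100.0]
tcp_rot: [-3.142, 0.001, -3.141]
ft_force: [-0.8, 0.4, 5.9]
opening: 0.191
grip_force: 30.0
```

>>> step_arm --increments '[{"slide": [0,0,0],"roll": 0},{"slide": [0,0,-0.03],"roll": 0},{"slide": [0,0,-0.07],"roll": 0},{"slide": [0,0.015,-0.1],"roll": 0},{"slide": [0.005,0.055,-0.1],"roll": 0}]'

```text
t: 31.88
eef_pos: [597.8, 44.1, 201.4]
tcp_rot: [-3.141, 0.004, 3.139]
ft_force: [-0.7, -0.0, -2.8]
opening: 0.196
grip_force: 30.0
```

>>> step_arm --increments '[{"slide": [0.01,0.045,0],"roll": 0},{"slide": [0.02,0.09,0],"roll": 0},{"slide": [0.0276,0.135,0],"roll": 0},{"slide": [0.0276,0.165,0],"roll": 0},{"slide": [0.0276,0.1742,0],"roll": 0}]'

```text
t: 32.5
eef_pos: [568.7, 220.3, 198.9]
tcp_rot: [-3.142, -0.0, -3.14]
ft_force: [-0.0, -0.4, -2.2]
opening: 0.195
grip_force: 30.0
```

>>> step_arm --increments '[{"slide": [0,0,0.0],"roll": 0},{"slide": [0,0,0.035],"roll": 0},{"slide": [0,0,0.07],"roll": 0},{"slide": [0,0,0.095],"roll": 0},{"slide": [0,0,0.0995],"roll": 0}]'

```text
t: 33.12
eef_pos: [568.7, 217.5, 98.2]
tcp_rot: [-3.141, -0.003, 3.14]
ft_force: [-0.2, 0.7, -0.8]
opening: 0.197
grip_force: 30.0
```

>>> step_arm --increments '[{"slide": [0,0,0],"roll": 0},{"slide": [0,0,0.001],"roll": 0},{"slide": [0,0,0.0022],"roll": 0},{"slide": [0,0,0.0022],"roll": 0}]'

```text
t: 33.62
eef_pos: [569.4, 219.0, 98.0]
tcp_rot: [3.141, 0.001, -3.141]
ft_force: [-0.7, -0.6, 1.1]
opening: 0.192
grip_force: 30.0
```

>>> step_arm --increments '[{"slide": [0,0,0],"roll": 0},{"slide": [0,0,0],"roll": 0},{"slide": [0,0,0],"roll": 0},{"slide": [0,0,-0.045],"roll": 0},{"slide": [0,0,-0.1],"roll": 0}]' --fingers 0.7

```text
t: 34.25
eef_pos: [568.7, 218.8, 197.8]
tcp_rot: [-3.141, -0.002, -3.141]
ft_force: [1.1, 1.2, 0.6]
opening: 0.657
grip_force: 0.0
```

>>> step_arm --increments '[{"slide": [0.02,-0.045,0],"roll": 0},{"slide": [0.04,-0.095,0],"roll": 0},{"slide": [0.06,-0.145,0],"roll": 0},{"slide": [0.085,-0.195,0],"roll": 0},{"slide": [0.1016,-0.2293,0],"roll": 0}]'

```text
t: 34.88
eef_pos: [466.5, -12.0, 197.6]
tcp_rot: [-3.142, 0.0, 3.141]
ft_force: [-0.1, -0.7, -0.3]
opening: 0.7
grip_force: 0.0
```

>>> step_arm --increments '[{"slide": [0,0,0],"roll": 0},{"slide": [0,0,0.035],"roll": 0},{"slide": [0,0,0.07],"roll": 0},{"slide": [0,0,0.101],"roll": 0},{"slide": [0,0,0.101],"roll": 0}]'

```text
t: 35.5
eef_pos: [467.1, -9.7, 95.0]
tcp_rot: [3.141, -0.004, -3.141]
ft_force: [-0.7, 0.0, 0.0]
opening: 0.698
grip_force: 0.0
```

>>> step_arm --increments '[{"slide": [0,0,0],"roll": 0},{"slide": [0,0,0],"roll": 0},{"slide": [0,0,0],"roll": 0},{"slide": [0,0,0],"roll": 0},{"slide": [0,0,0],"roll": 0}]' --fingers 0.2

```text
t: 36.12
eef_pos: [468.0, -10.4, 97.1]
tcp_rot: [-3.142, 0.001, -3.141]
ft_force: [-1.0, 1.3, 7.3]
opening: 0.407
grip_force: 30.0
```

>>> step_arm --increments '[{"slide": [0,0,-0.03],"roll": 0},{"slide": [0,0,-0.07],"roll": 0},{"slide": [0,0.015,-0.1],"roll": 0},{"slide": [0,0.055,-0.1],"roll": 0},{"slide": [-0.005,0.1,-0.1],"roll": 0}]'

```text
t: 36.75
eef_pos: [472.3, 90.3, 196.9]
tcp_rot: [3.142, 0.001, 3.14]
ft_force: [0.8, 0.2, -3.1]
opening: 0.406
grip_force: 30.0
```

>>> step_arm --increments '[{"slide": [-0.01,0.045,0],"roll": 0},{"slide": [-0.02,0.09,0],"roll": 0},{"slide": [-0.0202,0.12,0],"roll": 0},{"slide": [-0.0202,0.1331,0],"roll": 0},{"slide": [-0.0202,0.1331,0],"roll": 0}]'

```text
t: 37.38
eef_pos: [492.5, 222.8, 196.2]
tcp_rot: [-3.141, -0.0, -3.14]
ft_force: [-0.3, -0.3, -2.6]
opening: 0.404
grip_force: 30.0
```

>>> step_arm --increments '[{"slide": [0,0,0.035],"roll": 0},{"slide": [0,0,0.07],"roll": 0},{"slide": [0,0,0.095],"roll": 0},{"slide": [0,0,0.1],"roll": 0},{"slide": [0,0,0.1],"roll": 0}]'

```text
t: 38.0
eef_pos: [493.1, 222.1, 96.9]
tcp_rot: [3.142, 0.0, 3.141]
ft_force: [-1.1, 0.9, -2.4]
opening: 0.405
grip_force: 30.0
```

>>> step_arm --increments '[{"slide": [0,0,0],"roll": 0},{"slide": [0,0,0.001],"roll": 0},{"slide": [0,0,0.0022],"roll": 0},{"slide": [0,0,0.0022],"roll": 0}]'

```text
t: 38.5
eef_pos: [493.1, 222.9, 95.1]
tcp_rot: [3.141, 0.001, -3.141]
ft_force: [-1.6, -0.0, 6.3]
opening: 0.407
grip_force: 30.0
```

Contact made. I'll release, retreat upward, and check.

>>> step_arm --increments '[{"slide": [0,0,0],"roll": 0},{"slide": [0,0,0],"roll": 0},{"slide": [0,0,0],"roll": 0},{"slide": [0,0,-0.045],"roll": 0},{"slide": [0,0,-0.1],"roll": 0}]' --fingers 0.7

```text
t: 39.12
eef_pos: [492.3, 222.5, 194.6]
tcp_rot: [-3.141, -0.002, -3.141]
ft_force: [0.7, 0.6, -0.3]
opening: 0.699
grip_force: 0.0
```

>>> step_arm --increments '[{"slide": [0,-0.05,-0.02],"roll": 0},{"slide": [0,-0.1,-0.02],"roll": 0},{"slide": [0,-0.15,-0.02],"roll": 0},{"slide": [0,-0.2,-0.02],"roll": 0},{"slide": [0,-0.2,-0.02],"roll": 0}]'

```text
t: 39.75
eef_pos: [492.8, 20.2, 214.3]
tcp_rot: [-3.141, 0.0, 3.138]
ft_force: [-0.3, 1.3, -0.1]
opening: 0.698
grip_force: 0.0
```

```bash
python3 - <<'E'
from m import *
s=state();print(s['eef_pos'].round(1),s['t'])
R={'capb':(455,535,260,345,125,150),'spray':(455,535,190,262,118,140),'noz':(535,615,190,258,122,145),'jar':(480,610,-320,-200,56,75)}
for n in ('top','scene'):
  print(n);c=cam(n);save(c,n+'5.png');meas(c,R)
  if n=='top': a=c['color']
  else: b=c['color']
x=np.hstack([cv2.resize(a[190:310,60:460],None,fx=1,fy=1),]);x=cv2.resize(a[170:320,60:460],(800,300));y=cv2.resize(b[70:290,110:430],(436,300));o=np.zeros((600,800,3),np.uint8);o[:300]=x;o[300:,:436]=y
cv2.imwrite('pics/f5.png',o[...,::-1])
E
```

```text
[492.8  20.2 214.3] 39.75
top
capb 333 mean [493.5 299.2 139.6] rect [493.2 301.5] [30.7 31. ] 49.9 circ [493.4 301.3] 16.0
spray 284 mean [491.9 228.6 131.5] rect [492.2 230.2] [26.7 39. ] 74.6 circ [490.6 224.5] 19.6
noz 124 mean [567.7 217.9 134.5] rect [568.1 219. ] [18.5 18.7] 44.2 circ [568.  219.3] 10.0
jar 778 mean [ 538.6 -257.9   66.3] rect [ 538.9 -258.9] [58.1 59.1] 29.7 circ [ 538.7 -259.1] 30.4
scene
capb 181 mean [499.1 297.6 137.1] rect [496.5 300.3] [30.3 32.8] 79.2 circ [496.7 302.7] 18.4
spray 248 mean [496.  220.6 129. ] rect [491.8 223.7] [37.4 44.3] 51.9 circ [492.4 223.9] 22.6
noz 90 mean [573.2 216.5 132.6] rect [571.3 217.9] [19.1 21. ] 50.6 circ [571. 218.] 10.8
jar 732 mean [ 543.9 -260.5   65.1] rect [ 542. -260.] [58.5 60.2] 70.0 circ [ 541.5 -259.3] 30.8
```

View pics/f5.png

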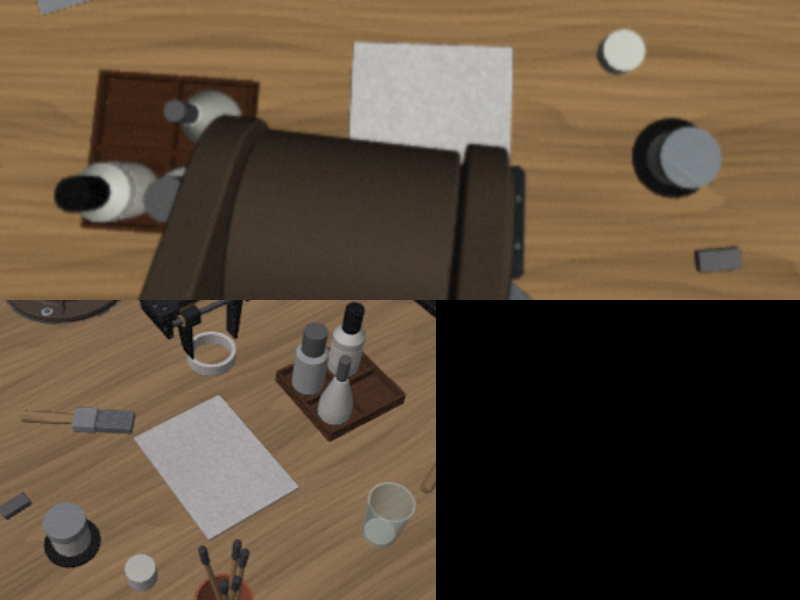

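The crop shows all three tall containers upright in their own compartments, with the same positions and heights as at the start. The jar stands centred on the coaster.

```bash
python3 -c "
from cell import env;print(env.job_done())"
```

```text
the job is handed in; nothing more can be done
None
```

The job is handed in at about 40 s: the jar stands centred on the coaster, and all three tall containers are upright back in their own compartments.

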